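# Point out the failed pot and its replacement

### The arm

A 6-joint arm with a two-finger parallel gripper is mounted at the origin on the work surface. World frame = base frame: x ahead of the robot, y to its left, z up, the work surface at z = 0. Lengths are in m, angles in degrees, forces in N, time in s.
With the tool pointing down it reaches from about 0.275 to 0.975 m from the base axis. Payload 8.4 kg.
Tool frame: the origin (TCP) lies at the very end of the fingers, on their centre line; the grasp point (between the pads) lies 19 mm behind it; z points along the fingers, y is the direction in which the jaws open and shut (so a half turn about z gives the same grasp; the last joint's range is limited). The gripper opens to 92 mm and grips with 3 to 60 N. Pads are 20 mm wide; open, the fingers measure 128 mm over their backs; the gripper's body (75 mm by 189 mm) begins 69 mm behind the grasp point.
Start: joints at [64.263, 20.225, 93.587, -0, 66.188, -0.138], TCP at [0.27, 0.564, 0.215] pointing down, gripper open.
Joint ranges: [-150.9, 150.9], [-52.94, 120.26], [3.33, 152.33], [-74.26, 254.26], [0, 154.13], [-172.89, 172.89]. Speed limits (degrees/s): [127.2, 127.2, 159.86, 180, 180, 180].

### API

Orientations are given as a 3x3 rotation matrix whose columns are the frame's x, y, z axes.
In Python, from cell import env gives the robot as it stands.
- The arm moves only by the shell command python3 -m jog 'ROWS' [FORCE]. ROWS is JSON, a list of rows, each an object with "linear": the shift along the tool's x, y, z in units of 25 mm (1.0 is 25 mm), a list of three; "yaw": the turn about the tool's z in units of 5 degrees (1.0 is 5 degrees); "gripper": the closure, from -1 (fully open) to 1 (shut), so that 0 is half open. A call has 1 to 5 rows; each row shifts and turns the commanded pose from where the row before left it, along the tool's axes as they then stand; what a row does not reach is not made up. A row lasts 1/12 s, in which the tool goes at most 41.7 mm and 7.16 degrees, less where a joint would pass 70% of its speed; a pose out of reach is approached as far as the arm can. A call is refused whole if a number of a shift passes 1 or a number of a turn 1, either way. A call with a gripper value outside its range is refused whole. The fingers move at their own pace and stop on an object; FORCE is the grip in N (left out, the last holds). Time passes only in rows, so rows that do not move let the fingers close. It gives the time, the measured TCP pose, the force and the opening at its end, in the units of the state.
- env.read_state(): the state, without advancing time (a new reading comes with each control period).
- env.read_camera(name): name is "scene" or "top"; returns (picture, depth): 480x640x3 uint8, red, green, blue; 480x640 float32, m along the optical axis (not along the pixel's ray), 0 where there is no reading.
- env.camera_model(name): a dict with "vertical_fov" (degrees; the focal length in pixels is half the picture's height over the tangent of half this angle, whatever the lens; pixels are square), "cx", "cy" (the principal point, pixels), "distortion" ([k1, k2, p1, p2, k3] as OpenCV has them; the pictures are not rectified), "pose" (4x4, takes a point from camera to world coordinates). Camera axes: x right, y down, z forward; pixel columns grow to the right and rows downward; lengths in m; the calibration is good to about 2 mm. A picture is of the moment at which its call begins. camera_model takes no time and is no camera call.
- env.close_job(): hands the job in, once; it reports no verdict.
Trained networks look in the newest picture that a camera, given by its name, has taken for a name from the list of things; names that differ only in an ending like _2 or _b are one class to them, and where a whole thing is asked for, a point or a joint stands for the part that bears it (a point fixed in the world has none). Each returns a list of dicts, best first, with "conf" (0 to 1); they miss things now and then, are a little off and sometimes report something else, mostly with a low value. They report only what shows in the picture. A call takes as long as a camera call. They do not tell look-alikes from the thing itself.
- env.outline_of(camera, target): "pixels" (480x640 bool, what is visible of it) and "extent" ([left, top, right, bottom] in pixels, round what is visible of it).
The state is a dict: "clock": time; "joints": joint angles; "joint_vel": joint speeds; "joint_efforts": joint torques, N m; "position": TCP position; "ee_rot": TCP orientation; "ft_force": force on the tool from outside, world axes, zero at the start; "torque": the same for the moment, N m; "finger_gap": finger opening in m.
Only numpy, scipy, OpenCV 4.12 (cv2) and the standard library are available. Lean on these libraries where they do the work, as an engineer would, in place of code of your own. Each camera call takes 0.05 s, during which the arm holds its last target. There are 200 camera calls.

### The job

Show the grower which pot in the wooden crate has to be replaced, and with what. First point at the pot in which nothing has come up: hold the fingertips over its middle, no more than three centimetres above its rim, for at least two seconds. Then point in the same way from just above at the spare lettuce in the white tray, over its middle and no more than three centimetres above its leaf tops, and finish while still pointing at it; touch nothing at all, neither pots, plants nor tools.

Things in the scene. Friction and masses are not known exactly. Their poses are not given: they have to be found in the camera images.
- crate: Light wooden crate, 172 x 244 mm, 50 mm high, floor 8 mm thick, holding six pots in 2 rows along its x and 3 along its y (pitch 72 mm). Fixed. Origin: centre of its underside; x across the short side, y along the long side, z up. A yellow stick label on the corner at -x +y reaches 128 mm above the bench. It stands on the left or the right of the bench.
- bare_pot: The failed pot: 68 mm square black nursery pot, 65 mm tall, soil 8 mm below the rim, bare dark soil and no seedling, in any of the crate's six places. Origin: centre of its underside; z up. Loose, stands on the crate's floor, 8 mm above the bench. The leaves of a neighbour begin about 43 mm from this pot's centre and stand higher than its rim: below the leaf tops there is room for shut fingers, not for an open gripper.
- bare_pot_rim (a point): Middle of the mouth of the failed pot, at rim height (65 mm above the pot's underside, 73 mm above the bench).
- pot_a: Good pot in the crate: 68 mm square black nursery pot, 65 mm tall, soil 8 mm below the rim, with a green lettuce seedling (leaves within 26 mm of the pot's centre line, leaf tops at most 40 mm above the rim). Origin: centre of its underside; z up. Loose, stands on the crate's floor, 8 mm above the bench.
- pot_b: Good pot in the crate: 68 mm square black nursery pot, 65 mm tall, soil 8 mm below the rim, with a green lettuce seedling (leaves within 26 mm of the pot's centre line, leaf tops at most 40 mm above the rim). Origin: centre of its underside; z up. Loose, stands on the crate's floor, 8 mm above the bench.
- pot_c: Good pot in the crate: 68 mm square black nursery pot, 65 mm tall, soil 8 mm below the rim, with a green lettuce seedling (leaves within 26 mm of the pot's centre line, leaf tops at most 40 mm above the rim). Origin: centre of its underside; z up. Loose, stands on the crate's floor, 8 mm above the bench.
- pot_d: Good pot in the crate: 68 mm square black nursery pot, 65 mm tall, soil 8 mm below the rim, with a green lettuce seedling (leaves within 26 mm of the pot's centre line, leaf tops at most 40 mm above the rim). Origin: centre of its underside; z up. Loose, stands on the crate's floor, 8 mm above the bench.
- pot_e: Good pot in the crate: 68 mm square black nursery pot, 65 mm tall, soil 8 mm below the rim, with a green lettuce seedling (leaves within 26 mm of the pot's centre line, leaf tops at most 40 mm above the rim). Origin: centre of its underside; z up. Loose, stands on the crate's floor, 8 mm above the bench.
- spare_tray: White plastic carrying tray, 90 x 252 mm, 26 mm high, floor 5 mm thick, with the three spare pots in one row along its y (pitch 80 mm). Fixed. Origin: centre of its underside. It stands on the other side of the bench from the crate. Elsewhere: near the robot a dibber and a trowel lying down (under 35 mm high); along the far edge and the sides trays, a tub and pots (up to 140 mm) and, far left, a spray bottle (205 mm).
- spare_lettuce: Spare lettuce: 68 mm square black nursery pot, 65 mm tall, soil 8 mm below the rim, with a green lettuce seedling (leaves within 26 mm of the pot's centre line, leaf tops at most 40 mm above the rim), the same kind as in the crate, in any of the three places of the white tray. Origin: centre of its underside, 5 mm above the bench. Loose.
- spare_lettuce_top (a point): Point on the centre line of the spare lettuce's pot at the height of its leaf tops: 105 mm above the pot's underside, 110 mm above the bench.
- spare_beet: Spare beet: 68 mm square black nursery pot, 65 mm tall, soil 8 mm below the rim, with a dark red seedling of the lettuce's size, in the white tray. Origin: centre of its underside. Loose.
- spare_leek: Spare leek: 68 mm square black nursery pot, 65 mm tall, soil 8 mm below the rim, with a few narrow blue-green upright blades up to 55 mm above the rim, in the white tray. Origin: centre of its underside. Loose.
Mind the look-alikes: they are no part of the job. Leave any blue or purple look-alike of the bare_pot alone.

How it is judged:
By the outcome, as a careful person would: the job done as asked, in the order asked, and still so for the second after the job is handed in, with the robot touching nothing.
It also fails if it takes over 38 s, if anything falls off the work surface, if the arm or the gripper's body presses on something with over 40 N, if the wrist force passes 120 N, or if a joint passes its speed limit or range.

## Working session

There is one attempt and no reset: what is moved stays moved. The work goes in short steps, Python scripts to look and compute and a shell command to move; the robot and the scene stay as the last step left them, time stands still between calls to the robot, and variables do not carry over. Pictures are saved under pics/ and viewed, about 8 in all and at most 12, crops included, and the job is handed in when it is done.

```bash
mkdir -p pics
cat > h.py <<'E'
import numpy as np, cv2
from cell import env
def cloud(cam,depth):
    m=env.camera_model(cam); f=240/np.tan(np.radians(m["vertical_fov"])/2)
    K=np.array([[f,0,m["cx"]],[0,f,m["cy"]],[0,0,1]])
    u,v=np.meshgrid(np.arange(640.),np.arange(480.))
    p=cv2.undistortPoints(np.stack([u,v],-1).reshape(-1,1,2),K,np.array(m["distortion"],float)).reshape(480,640,2)
    P=np.dstack([p*depth[...,None],depth]); T=np.array(m["pose"])
    W=P@T[:3,:3].T+T[:3,3]; W[depth<=0]=np.nan
    return W
E
python3 - <<'E'
from h import *
for c in("top","scene"):
    im,d=env.read_camera(c); cv2.imwrite(f"pics/{c}0.png",im[...,::-1]); W=cloud(c,d); np.save(c+"0.npy",W)
    print(c,np.round(env.camera_model(c)["pose"],2).tolist())
    for t in("crate","bare_pot","spare_tray","spare_lettuce"):
        for o in env.outline_of(c,t)[:4]:
            print(t,round(o["conf"],2),np.round(o["extent"]),np.round(np.nanmedian(W[o["pixels"]],0),3))
s=env.read_state();print(s["clock"],s["ee_rot"],s["finger_gap"])
E
```

```text
top [[0.02, -0.99, 0.17, 0.44], [-1.0, -0.02, -0.0, 0.05], [0.01, -0.17, -0.99, 0.9], [0.0, 0.0, 0.0, 1.0]]
crate 0.7 [132. 237. 297. 350.] [0.468 0.193 0.048]
crate 0.39 [204. 253. 252. 291.] [0.52 0.21 0.07]
bare_pot 0.94 [101. 187. 152. 228.] [0.633 0.406 0.057]
bare_pot 0.87 [210. 173. 256. 219.] [0.666 0.206 0.057]
bare_pot 0.56 [163. 249. 213. 290.] [0.528 0.286 0.065]
spare_tray 0.88 [370. 236. 507. 290.] [ 0.522 -0.14   0.007]
spare_lettuce 0.66 [419. 238. 460. 279.] [ 0.551 -0.164  0.065]
scene [[0.38, 0.53, -0.76, 1.42], [0.93, -0.21, 0.31, -0.31], [0.01, -0.82, -0.58, 0.76], [0.0, 0.0, 0.0, 1.0]]
crate 0.94 [317. 173. 446. 277.] [0.564 0.179 0.036]
bare_pot 0.81 [394. 212. 429. 243.] [0.537 0.286 0.067]
bare_pot 0.68 [463. 227. 506. 269.] [0.646 0.403 0.057]
bare_pot 0.64 [388. 256. 439. 303.] [0.679 0.202 0.058]
spare_tray 0.89 [159. 274. 287. 330.] [ 0.592 -0.195  0.014]
spare_lettuce 0.67 [202. 256. 245. 310.] [ 0.567 -0.17   0.064]
0.5 [[-9.01853491e-01  4.32041990e-01 -1.18628676e-05]
 [ 4.32041990e-01  9.01853491e-01 -2.53459602e-05]
 [-2.51950473e-07 -2.79835996e-05 -1.00000000e+00]] 0.09168493225722459
```

View pics/top0.png

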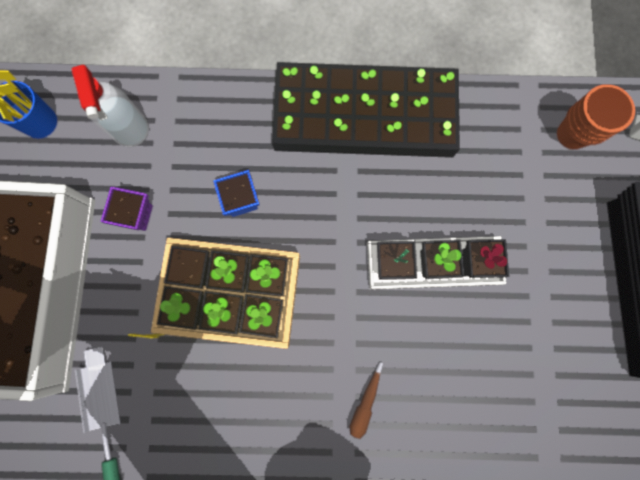

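View pics/scene0.png

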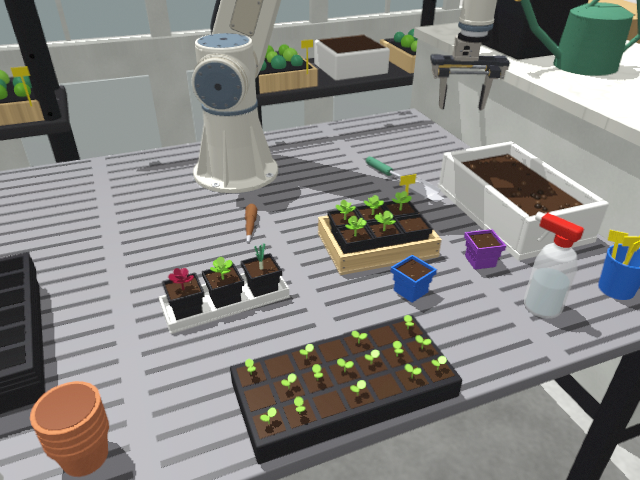

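The bare pot sits in the crate's far-left place, at about (187,266) in the top view. The spare lettuce is in the middle of the white tray, at (445,258). The yellow label is at (143,336), and the blue and purple pots stand outside the crate. Next I refine both positions.

Run:
```python
from h import *
def rect(P): 
    r=cv2.minAreaRect(P[:,:2].astype(np.float32)); return np.round(r[0],4),np.round(r[1],3),round(r[2],1)
for c in("top","scene"):
    W=np.load(c+"0.npy"); im=cv2.imread(f"pics/{c}0.png"); hsv=cv2.cvtColor(im,cv2.COLOR_BGR2HSV)
    x,y,z=np.moveaxis(W,-1,0)
    def near(cx,cy,r): return np.hypot(x-cx,y-cy)<r
    wood=near(.5,.21,.18)&(hsv[...,0]>10)&(hsv[...,0]<25)&(hsv[...,2]>130)&(abs(z-.05)<.006)
    print(c,"crate",wood.sum(),rect(W[wood]))
    soil=near(.53,.286,.045)&(abs(z-.065)<.005); print("soil",soil.sum(),rect(W[soil]),np.median(z[soil]))
    rim=near(.53,.286,.047)&(abs(z-.074)<.004); print("rim",rim.sum(),rect(W[rim]))
    tr=near(.54,-.16,.16)&(hsv[...,1]<40)&(hsv[...,2]>170)&(abs(z-.026)<.006)
    print("tray",tr.sum(),rect(W[tr]))
    g=near(.55,-.165,.05)&(hsv[...,0]>30)&(hsv[...,0]<75)&(hsv[...,1]>110)&(z>.065)
    print("green",g.sum(),np.nanmean(W[g],0).round(3),np.nanmax(z[g]),rect(W[g]))
    p=near(.55,-.165,.06)&(z>.058)&(z<.078); print("pot",rect(W[p]))
    for n,a in(("crateleaf",near(.5,.21,.15)&(z>.08)&(hsv[...,0]>30)&(hsv[...,0]<75)),("leek",near(.56,-.08,.06)&(z>.075))):
        print(n,"max z",np.nanmax(z[a]))
```

```text
top crate 2334 (array([0.4866, 0.2178]), array([0.246, 0.172]), 84.8)
soil 1265 (array([0.5216, 0.2828]), array([0.081, 0.073]), 82.9) 0.06433450101497418
rim 433 (array([0.5236, 0.2827]), array([0.079, 0.076]), 83.1)
tray 551 (array([ 0.5526, -0.1688]), array([0.09 , 0.251]), 3.7)
green 434 [ 0.553 -0.17   0.095] 0.111050060904899 (array([ 0.5527, -0.1728]), array([0.046, 0.043]), 63.0)
pot (array([ 0.5529, -0.1647]), array([0.068, 0.12 ]), 4.0)
crateleaf max z 0.11350676448699859
leek max z 0.12281699259885714
scene crate 746 (array([0.4885, 0.2194]), array([0.248, 0.173]), 84.4)
soil 428 (array([0.5284, 0.2817]), array([0.079, 0.074]), 81.3) 0.06680512643913689
rim 281 (array([0.5243, 0.2846]), array([0.079, 0.082]), 82.5)
tray 357 (array([ 0.5526, -0.1672]), array([0.095, 0.253]), 3.5)
green 255 [ 0.551 -0.167  0.095] 0.11238708762130734 (array([ 0.5442, -0.1682]), array([0.045, 0.064]), 75.8)
pot (array([ 0.5546, -0.1647]), array([0.074, 0.119]), 3.3)
crateleaf max z 0.11504878796172602
leek max z 0.12437635206509412
```

```bash
python3 -m jog '[{"linear":[-1,-0.39,0],"yaw":0,"gripper":1},{"linear":[-1,-0.39,0],"yaw":0,"gripper":1},{"linear":[-1,-0.39,0],"yaw":0,"gripper":1},{"linear":[-1,-0.39,0],"yaw":0,"gripper":1},{"linear":[-1,-0.39,0],"yaw":0,"gripper":1}]' && python3 -m jog '[{"linear":[-1,-0.39,0],"yaw":0,"gripper":1},{"linear":[-1,-0.39,0],"yaw":0,"gripper":1},{"linear":[-1,-0.39,0],"yaw":0,"gripper":1},{"linear":[-1,-0.39,0],"yaw":0,"gripper":1},{"linear":[-1,-0.39,0],"yaw":0,"gripper":1}]' && python3 -m jog '[{"linear":[-1,-0.39,0],"yaw":0,"gripper":1},{"linear":[-1,-0.39,0],"yaw":0,"gripper":1},{"linear":[-1,-0.39,0],"yaw":0,"gripper":1},{"linear":[-1,-0.39,0],"yaw":0,"gripper":1},{"linear":[-0.17,-0.04,0],"yaw":0,"gripper":1}]' && python3 -m jog '[{"linear":[0,0,0],"yaw":0,"gripper":1},{"linear":[0,0,0],"yaw":0,"gripper":1},{"linear":[0,0,0],"yaw":0,"gripper":1}]'
```

```text
clock: 0.92
position: [0.3624, 0.4648, 0.2147]
ee_rot: [[-0.902, 0.432, 0.0], [0.432, 0.902, 0.0], [-0.0, 0.0, -1.0]]
ft_force: [0.5, -0.4, 1.0]
finger_gap: 0.0607
clock: 1.33
position: [0.4542, 0.3667, 0.2147]
ee_rot: [[-0.902, 0.432, 0.0], [0.432, 0.902, 0.0], [-0.0, 0.0, -1.0]]
ft_force: [-0.4, -0.1, -0.0]
finger_gap: 0.0272
clock: 1.75
position: [0.5325, 0.2839, 0.2147]
ee_rot: [[-0.901, 0.434, 0.001], [0.434, 0.901, -0.001], [-0.001, -0.0, -1.0]]
ft_force: [-0.6, -0.6, -0.7]
finger_gap: 0.0003
clock: 2.0
position: [0.5293, 0.2873, 0.2145]
ee_rot: [[-0.902, 0.432, -0.001], [0.432, 0.902, 0.0], [0.001, -0.0, -1.0]]
ft_force: [-0.1, 0.5, -0.6]
finger_gap: 0.0001
```

```bash
python3 -m jog '[{"linear":[0,0,0.8],"yaw":0,"gripper":1},{"linear":[0,0,0.8],"yaw":0,"gripper":1},{"linear":[0,0,0.8],"yaw":0,"gripper":1},{"linear":[0,0,0.6],"yaw":0,"gripper":1},{"linear":[0,0,0.2],"yaw":0,"gripper":1}]'
python3 - <<'E'
from h import *
im,d=env.read_camera("scene")
W=cloud("scene",d);x,y,z=np.moveaxis(W,-1,0)
m=(np.hypot(x-.53,y-.287)<.05)&(z>.12)&(z<.17); print(m.sum(),np.nanmean(W[m],0),np.nanmin(z[m]))
cv2.imwrite("pics/s1.png",cv2.resize(im[130:310,300:540,::-1],None,fx=3,fy=3))
E
```

```text
clock: 2.42
position: [0.528, 0.287, 0.1323]
ee_rot: [[-0.903, 0.431, -0.003], [0.431, 0.903, -0.001], [0.002, -0.003, -1.0]]
ft_force: [0.3, 0.3, 0.0]
finger_gap: 0.0007
200 [0.53489202 0.2839421  0.1530818 ] 0.13264260435723652
```

View pics/s1.png

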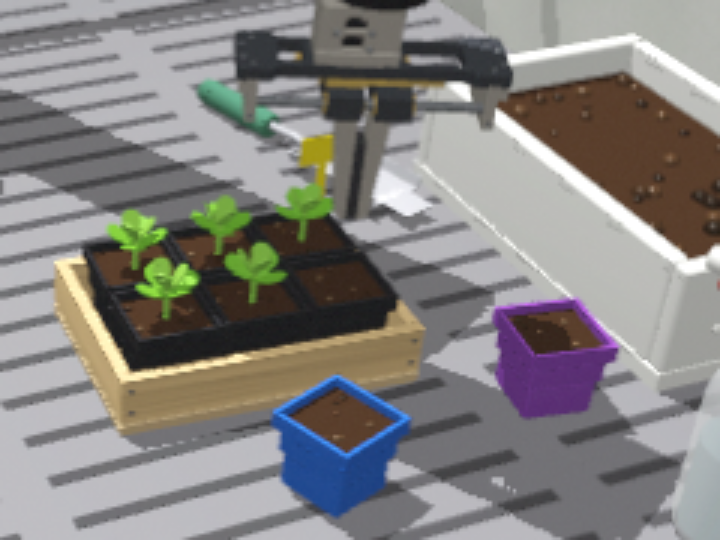

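The shut fingers hang clear at crop (355,215), in line with the bare pot. I'll lower them and hold there for over 2 s.

```bash
python3 -m jog '[{"linear":[0,0,0.5],"yaw":0,"gripper":1},{"linear":[0,0,0.5],"yaw":0,"gripper":1},{"linear":[0,0,0.4],"yaw":0,"gripper":1},{"linear":[0,0,0.3],"yaw":0,"gripper":1},{"linear":[0,0,0],"yaw":0,"gripper":1}]'
python3 - <<'E'
from h import *
im,d=env.read_camera("scene")
a=cv2.resize(im[170:270,330:460,::-1],None,fx=3,fy=3)
t,_=env.read_camera("top")
b=cv2.resize(t[220:360,120:310,::-1],None,fx=2.1,fy=2.1)
h=max(len(a),len(b)); a,b=[cv2.copyMakeBorder(k,0,h-len(k),0,0,0) for k in(a,b)]
cv2.imwrite("pics/s2.png",np.hstack([a,b]))
s=env.read_state();print(s["position"],s["clock"],s["ft_force"])
E
```

```text
clock: 2.88
position: [0.5291, 0.2861, 0.0902]
ee_rot: [[-0.902, 0.432, -0.002], [0.432, 0.902, -0.001], [0.002, -0.002, -1.0]]
ft_force: [0.0, -1.3, 0.2]
finger_gap: 0.0003
[0.53000738 0.28649664 0.09180833] 2.9833 [-0.03763775 -0.27547323  0.00778475]
```

View pics/s2.png

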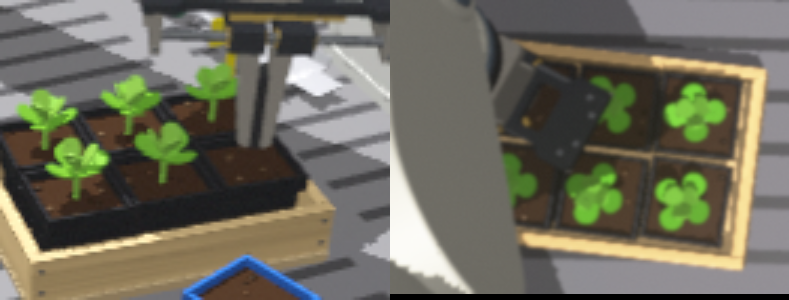

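The fingertips are over the middle of the bare pot (scene crop (258,145)) and clear of the leaves. I'll hold here.

```bash
python3 -m jog '[{"linear":[0,0,0.15],"yaw":0,"gripper":1},{"linear":[0,0,0],"yaw":0,"gripper":1},{"linear":[0,0,0],"yaw":0,"gripper":1},{"linear":[0,0,0],"yaw":0,"gripper":1},{"linear":[0,0,0],"yaw":0,"gripper":1}]'
for i in 1 2 3 4 5 6 7; do python3 -m jog '[{"linear":[0,0,0],"yaw":0,"gripper":1},{"linear":[0,0,0],"yaw":0,"gripper":1},{"linear":[0,0,0],"yaw":0,"gripper":1},{"linear":[0,0,0],"yaw":0,"gripper":1},{"linear":[0,0,0],"yaw":0,"gripper":1}]' | grep -E "clock|posi"; done
python3 -m jog '[{"linear":[0,0,-0.5],"yaw":0,"gripper":1},{"linear":[0,0,-1],"yaw":0,"gripper":1},{"linear":[0,0,-1],"yaw":0,"gripper":1},{"linear":[0,0,-1],"yaw":0,"gripper":1},{"linear":[0,0,-0.5],"yaw":0,"gripper":1}]'
python3 -m jog '[{"linear":[0,0,0],"yaw":0,"gripper":1},{"linear":[0,0,0],"yaw":0,"gripper":1}]'
python3 - <<'E'
from h import *
s=env.read_state();R=np.array(s["ee_rot"]);print((R.T@(np.array([.553,-.168,.125])-s["position"])/.025).round(2))
E
```

```text
clock: 3.4
position: [0.5303, 0.2867, 0.0886]
ee_rot: [[-0.902, 0.432, 0.0], [0.432, 0.902, 0.0], [-0.0, 0.0, -1.0]]
ft_force: [0.2, 0.1, -0.4]
finger_gap: 0.0004
clock: 3.82
position: [0.5301, 0.2866, 0.0883]
clock: 4.23
position: [0.5301, 0.2866, 0.0883]
clock: 4.65
position: [0.5301, 0.2866, 0.0883]
clock: 5.07
position: [0.5301, 0.2866, 0.0883]
clock: 5.48
position: [0.5301, 0.2866, 0.0883]
clock: 5.9
position: [0.5301, 0.2866, 0.0883]
clock: 6.32
position: [0.5301, 0.2866, 0.0883]
clock: 6.73
position: [0.5314, 0.2873, 0.1923]
ee_rot: [[-0.902, 0.432, 0.004], [0.432, 0.902, 0.002], [-0.002, 0.003, -1.0]]
ft_force: [0.7, 0.8, 0.1]
finger_gap: 0.0003
clock: 6.9
position: [0.5303, 0.2867, 0.1888]
ee_rot: [[-0.902, 0.432, 0.001], [0.432, 0.902, 0.001], [-0.001, 0.001, -1.0]]
ft_force: [-0.3, -0.4, -1.1]
finger_gap: 0.0008
[ -8.68 -16.01   2.54]
```

```bash
for i in 1 2 3; do python3 -m jog '[{"linear":[-0.5,-0.94,0],"yaw":0,"gripper":1},{"linear":[-0.5,-0.94,0],"yaw":0,"gripper":1},{"linear":[-0.5,-0.94,0],"yaw":0,"gripper":1},{"linear":[-0.5,-0.94,0],"yaw":0,"gripper":1},{"linear":[-0.5,-0.94,0],"yaw":0,"gripper":1}]' | grep posi; done
python3 -m jog '[{"linear":[-0.5,-0.94,0],"yaw":0,"gripper":1},{"linear":[-0.5,-0.94,0],"yaw":0,"gripper":1},{"linear":[-0.18,-0.03,0],"yaw":0,"gripper":1},{"linear":[0,0,0],"yaw":0,"gripper":1},{"linear":[0,0,0],"yaw":0,"gripper":1}]'
python3 -m jog '[{"linear":[0,0,0.5],"yaw":0,"gripper":1},{"linear":[0,0,0.5],"yaw":0,"gripper":1},{"linear":[0,0,0.5],"yaw":0,"gripper":1},{"linear":[0,0,0],"yaw":0,"gripper":1},{"linear":[0,0,0],"yaw":0,"gripper":1}]'
python3 - <<'E'
from h import *
s=env.read_state();R=np.array(s["ee_rot"]);print((R.T@(np.array([.553,-.168,.125])-s["position"])/.025).round(2))
im,d=env.read_camera("scene")
cv2.imwrite("pics/s3.png",cv2.resize(im[180:340,140:320,::-1],None,fx=3.5,fy=3.5))
E
```

```text
position: [0.5344, 0.1522, 0.1863]
position: [0.54, 0.0193, 0.1864]
position: [0.5456, -0.1134, 0.1863]
clock: 8.57
position: [0.5521, -0.1675, 0.187]
ee_rot: [[-0.902, 0.433, -0.002], [0.433, 0.902, 0.001], [0.002, 0.0, -1.0]]
ft_force: [0.8, -0.0, 0.5]
finger_gap: 0.0006
clock: 8.98
position: [0.5522, -0.1667, 0.1501]
ee_rot: [[-0.902, 0.431, -0.002], [0.431, 0.902, 0.001], [0.002, -0.0, -1.0]]
ft_force: [0.4, -0.3, 0.6]
finger_gap: 0.0007
[-0.05 -0.03  1.  ]
```

View pics/s3.png

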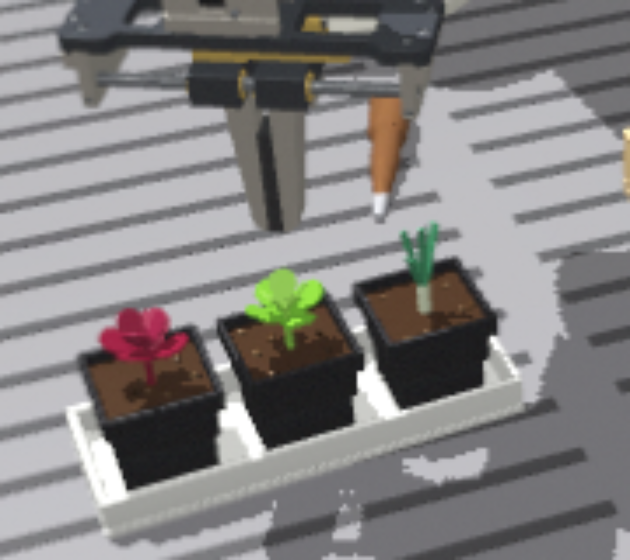

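The fingertips (crop (275,228)) are above the green lettuce (285,295) in the tray's middle place, with beet and leek on either side. I'll lower them to about 15 mm above the leaf tops.

```bash
python3 -m jog '[{"linear":[0,0,0.4],"yaw":0,"gripper":1},{"linear":[0,0,0.3],"yaw":0,"gripper":1},{"linear":[0,0,0.2],"yaw":0,"gripper":1},{"linear":[0,0,0],"yaw":0,"gripper":1},{"linear":[0,0,0],"yaw":0,"gripper":1}]'
for i in 1 2 3 4 5 6 7; do python3 -m jog '[{"linear":[0,0,0],"yaw":0,"gripper":1},{"linear":[0,0,0],"yaw":0,"gripper":1},{"linear":[0,0,0],"yaw":0,"gripper":1},{"linear":[0,0,0],"yaw":0,"gripper":1},{"linear":[0,0,0],"yaw":0,"gripper":1}]' | grep -E "clock|posi"; done
python3 - <<'E'
from h import *
im,d=env.read_camera("scene")
cv2.imwrite("pics/s4.png",cv2.resize(im[170:350,140:460,::-1],None,fx=2.4,fy=2.4))
print(env.read_state()["ft_force"])
E
```

```text
clock: 9.45
position: [0.5526, -0.1681, 0.1279]
ee_rot: [[-0.902, 0.432, -0.001], [0.432, 0.902, 0.0], [0.001, -0.0, -1.0]]
ft_force: [0.0, -0.3, -0.5]
finger_gap: 0.0005
clock: 9.87
position: [0.553, -0.1682, 0.1285]
clock: 10.28
position: [0.5529, -0.1681, 0.1284]
clock: 10.7
position: [0.5529, -0.1681, 0.1283]
clock: 11.12
position: [0.5529, -0.1681, 0.1283]
clock: 11.53
position: [0.5529, -0.1681, 0.1283]
clock: 11.95
position: [0.5529, -0.1681, 0.1283]
clock: 12.37
position: [0.5529, -0.1682, 0.1283]
[ 0.02016041 -0.03700497  0.56374124]
```

View pics/s4.png

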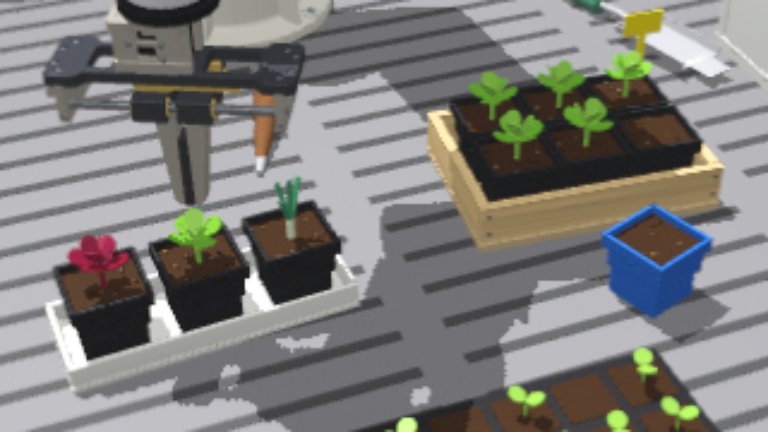

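```bash
python3 -c "
from cell import env
print(env.close_job()); s=env.read_state(); print(s['clock'],s['position'])"
```

```text
the job is handed in; nothing more can be done
None
the job is handed in; nothing more can be done
```

The robot pointed at both pots in the order asked, and the job is handed in. The hand-in gives no verdict.

- **Bare pot:** it was in the crate's far-left place. With the fingers shut, I held the fingertips over its middle at (0.530, 0.287), about 15 mm above the rim, for about 3.4 s.
- **Spare lettuce:** it was in the middle place of the white tray. I finished pointing over its middle at (0.553, -0.168), about 18 mm above the stated leaf-top height, and held there for nearly 3 s before handing in at about 12.4 s.

**Checks:** the last picture showed every pot upright and in its place, with the fingers clear of the leaves. Every wrist force reading I printed stayed within about 1.5 N, which is noise, so nothing suggests contact. No check failed. The early position estimates for the bare pot differed by up to 9 mm, so I used the fit to the crate's outline, which gave (0.530, 0.287). I couldn't read the state after the hand-in because the job was closed.

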